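# Level the circuit board in the rework frame and lock it

### The arm

A 7-joint arm with a two-finger parallel gripper is mounted at the origin on a cart in front of the work surface, level with it; the furniture and walls round the work are solid. World frame = base frame: x ahead of the robot, y to its left, z up, the work surface at z = 0. Lengths are in mm, angles in rad, forces in N, time in s.
With the tool pointing down it reaches from about 350 to 775 mm from the base axis. Payload 3.1 kg.
Tool frame: the origin (TCP) lies at the very end of the fingers, on their centre line; the grasp point (between the pads) lies env.hold_point_z behind it (env.hold_point_z is the distance from the TCP to the grasp point, in mm); z points along the fingers, y is the line along which they close (so a half turn about z gives the same grasp; the last joint's range is limited). The gripper opens to 85 mm and grips with 20 to 120 N. Pads are 22 mm wide; open, the fingers measure 114 mm over their backs; the gripper's body (76 mm by 85 mm) begins 54 mm behind the grasp point. The pads swing forward as they close: fully open they stand 13 mm farther back than shut.
Start: joints at [1.194, 0.311, 0.014, 1.512, -0.004, 1.319, -0.027], TCP at [180.752, -519.467, 231.304] pointing down, gripper open.
Joint ranges: [-2.7, 2.7], [-0.3, 1.91], [-1.27, 1.3], [0.12, 2.57], [-1.44, 4.58], [0.2, 2.03], [-3.05, 3.05]. Speed limits (rad/s): [2.79, 2.79, 3.14, 3.14, 3.14, 3.14, 3.14].

### API

Orientations are given as a unit quaternion [x, y, z, w].
In Python, from cell import env, eyes gives the robot as it stands.
- The arm moves only by the tool step_arm, never from a script. Its argument "moves" is a list of rows, each a list of 4 numbers: the shift along the world's x, y, z in cm, then the turn about the world's z in rad. In form: [[tx, ty, tz, yaw], ...]. A call has 1 to 5 rows; each row shifts and turns the commanded pose from where the row before left it; what a row does not reach is not made up. A row lasts 1/12 s, in which the tool goes at most 41.7 mm and 7.16 degrees, less where a joint would pass 70% of its speed; a pose out of reach is approached as far as the arm can. A call with a gripper value outside its range is refused whole. "fingers" is the gripper command: -1 is fully open, 1 is shut, values between are in proportion, set as the call begins (left out, the last holds). The fingers move at their own pace and stop on an object; "grip_force" is the grip in N (left out, the last holds). Time passes only in rows, so rows that do not move let the fingers close. It gives the time, the measured TCP pose, the force, the opening and the grip force at its end, in the units of the state.
- env.observe(): the state, without advancing time (a new reading comes with each control period).
- eyes.camera(name): name is "scene" or "top" or "wrist"; returns the picture (400x640x3 uint8, red, green, blue); there is no depth.
- eyes.calibration(name): a dict with "vertical_fov" (degrees; the focal length in pixels is half the picture's height over the tangent of half this angle, whatever the lens; pixels are square), "cx", "cy" (the principal point, pixels), "R" (3x3) and "t" (3): a world point X has camera coordinates R X + t. Camera axes: x right, y down, z forward; pixel columns grow to the right and rows downward; lengths in mm; the calibration is good to about 2 mm. A picture is of the moment at which its call begins: read the wrist's pose just before it. calibration takes no time and is no camera call; for the wrist camera it gives the pose at the moment of the call.
- env.finish_job(): hands the job in; it is judged then, once.
The state is a dict: "time_s": time; "qpos": joint angles; "joint_velocities": joint speeds; "joint_efforts": joint torques, N m; "eef_pos": TCP position; "orientation": TCP orientation; "wrist_force": force on the tool from outside, world axes, zero at the start; "wrist_torque": the same for the moment, N m; "opening": finger opening in mm; "grasp_force": force on a finger pad.
Only numpy, scipy, OpenCV 4.12 (cv2) and the standard library are available. Lean on these libraries where they do the work, as an engineer would, in place of code of your own. Each camera call takes 0.05 s, during which the arm holds its last target. There are 200 camera calls.

### The job

The circuit board in the rework frame was left clamped at a slant, facing you. Slacken the frame's lock knob, gently turn the board about its long axis until it lies level with its component side up, then screw the knob fully tight again so that the board stays level. Do not force the board while it is clamped, and leave the loose things on the worktop where they are.

Things in the scene. Friction and masses are not known exactly. Their poses are not given: they have to be found in the camera images.
- board (a joint): slant of the circuit board (green, 150 mm long between two uprights, 90 wide, 3 thick) about its long axis, rad: 0 = level, component side up; positive = the long edge away from the robot is higher. Range -1.3 to 1.3. Board and aluminium end jaws turn as one; with the knob slack about 2 N at a long edge turns it and it stays where it is left
- lock_knob (a joint): angle of the lock knob, rad: 0 = fully slack, 1.5 = fully tight (stop); grows clockwise as seen looking down on the knob. From about 1.0 its screw presses a brake shoe on the board's shaft: below 0.85 the board turns freely, beyond 1.35 it is locked. Turns stiffly (0.15 to 0.3 N m) and stays where it is left
- knob_grip (a point): centre of the lock knob's wing, a black bar 46 mm long (x of this frame), 14 thick (y), 18 high, on a screw leaning out of the right-hand upright. z = knob axis, pointing up out of the upright, 28 deg from vertical toward the robot's side. The point is 70 mm from the board's pivot axis; only the screw and a round hub 13 mm wide are below the wing, all else is within 50 mm of the pivot
- pivot (a point): middle of the board's pivot axis = centre of the board, 120 mm above the worktop. Axes of the fixed frame: x = level, across the board, away from the robot; y = along the pivot axis to the left upright; z up. Uprights 22 mm thick, centred 108 mm to either side, heads 24 mm above the pivot. The frame is fixed to the worktop; the lock knob is on the right (-y) upright
- board_far_edge (a point): middle of the board's long edge away from the robot, on the component face, 45 mm from the pivot axis. x points outward across the board, z out of the component face. Along both long edges a strip 16 mm wide is free of components, which are up to 14 mm high
- tweezers_at (a point): steel tweezers lying on the worktop, 125x14x9 mm, centre; leave alone
- screwdriver_at (a point): screwdriver lying on the worktop, 162x20x20 mm, centre; leave alone
- tally_counter_at (a point): small white hand tally counter on the worktop, 52x45x34 mm, centre; leave alone

How it is judged (in metres and radians):
On the way, in this order (a step that is already met when the one before it is completed fails the run):
1. the lock knob is slackened (below 0.85 rad) while the board is still at its old slant (value of joint lock_knob below 0.85 rad and distance of board_far_edge from where it was at the start of the episode below 0.006 m), for 0.1 s.
2. the board is turned level (within 0.08 rad) while the knob is slack (value of joint board between -0.08 and 0.08 rad and value of joint lock_knob below 1 rad), for 0.2 s.
3. the lock knob is tightened (beyond 1.35 rad) (value of joint lock_knob above 1.35 rad), for 0.2 s.
At the end, for the whole second after the job is handed in: the board lies level, component side up, within 0.08 rad and at rest, and the lock knob is tight, beyond 1.35 rad (value of joint board between -0.08 and 0.08 rad and value of joint lock_knob above 1.35 rad and angular speed of board below 0.05 rad/s); the robot touches nothing.
It fails at once if the board or its jaws are pushed with more than 40 N (contact force between the fingers and board above 40 N).
It fails at once if the tweezers are moved by more than 25 mm (distance of tweezers_at from where it was at the start of the episode above 0.025 m).
It fails at once if the screwdriver is moved by more than 25 mm (distance of screwdriver_at from where it was at the start of the episode above 0.025 m).
It fails at once if the tally counter is moved by more than 25 mm (distance of tally_counter_at from where it was at the start of the episode above 0.025 m).
It also fails if it takes over 51 s, if anything falls off the work surface, if the arm or the gripper's body presses on something with over 40 N, if the wrist force passes 120 N, or if a joint passes its speed limit or range.

## Working session

There is one attempt and no reset: what is moved stays moved. The work goes in short steps, Python scripts to look and compute and a tool call to move; the robot and the scene stay as the last step left them, time stands still between calls to the robot, and variables do not carry over. Pictures are saved under pics/ and viewed, at most 10 in all, crops included, and the job is handed in when it is done.

Besides the shell and the picture viewer there is one more tool, called after "Emit:" by a JSON object that holds its "method" and its "body", one argument or row to a line. step_arm: Moves the arm, as the interface text tells. Its arguments: {"type":"object","properties":{"moves":{"type":"array"},"fingers":{"type":"number"},"grip_force":{"type":"number"}},"required":["moves"]}

```bash
mkdir -p pics; ls
python3 - <<'E'
from cell import env, eyes
import cv2
for n in ("scene","top"):
    im=eyes.camera(n); cv2.imwrite(f"pics/{n}0.png",im[:,:,::-1])
    print(n,eyes.calibration(n))
s=env.observe();print(s,env.hold_point_z)
E
```

```text
pics
scene {'vertical_fov': 47.31107658770596, 'cx': 327.0832865634504, 'cy': 192.0288112379142, 'R': array([[-0.53848737, -0.84248666,  0.01573475],
       [-0.42259577,  0.25385877, -0.87003939],
       [ 0.72900217, -0.47515467, -0.49273104]]), 't': array([ 304.34667793,  368.37462547, 1011.30967184])}
top {'vertical_fov': 42.72508957665558, 'cx': 322.5038868691223, 'cy': 202.89092866457392, 'R': array([[ 0.00960802, -0.99994263,  0.00473502],
       [-0.9993067 , -0.00977203, -0.03592523],
       [ 0.03596944, -0.00438656, -0.99934326]]), 't': array([ -19.12743885,  566.62598761, 1527.07798461])}
{'time_s': 0.1, 'qpos': array([ 1.19432734,  0.31165993,  0.01397407,  1.51291923, -0.00436942,
        1.31918614, -0.02718123]), 'joint_velocities': array([-1.64112704e-03, -3.16490873e-03,  7.58423300e-04, -4.05344516e-03,
       -3.32875040e-04, -3.99060646e-05, -8.74696641e-04]), 'joint_efforts': array([ 4.14317419e-04, -3.80851722e+01,  1.46579160e-01, -2.31241769e+01,
        1.23006594e-02,  8.03044735e-03,  4.48822291e-06]), 'eef_pos': array([ 180.49848884, -518.84079935,  230.312749  ]), 'orientation': array([ 9.86013258e-01,  1.66663456e-01, -2.34272297e-04, -1.04530955e-03]), 'wrist_force': array([-0.53760594,  0.15676429,  0.73019861]), 'wrist_torque': array([-0.00998422,  0.01823333, -0.03997693]), 'grasp_force': 0.0, 'opening': 85.25386672672047} 18.700000000000003
```

View pics/scene0.png

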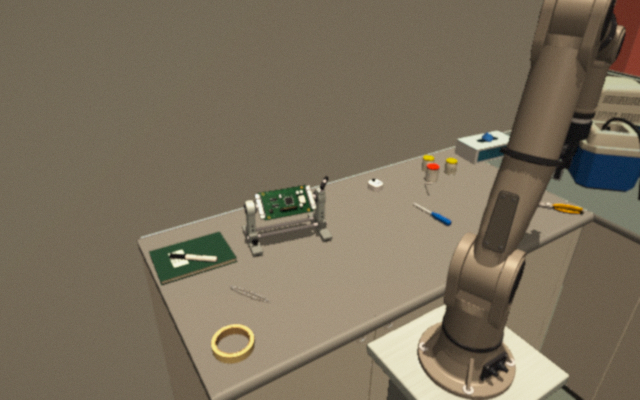

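View pics/top0.png

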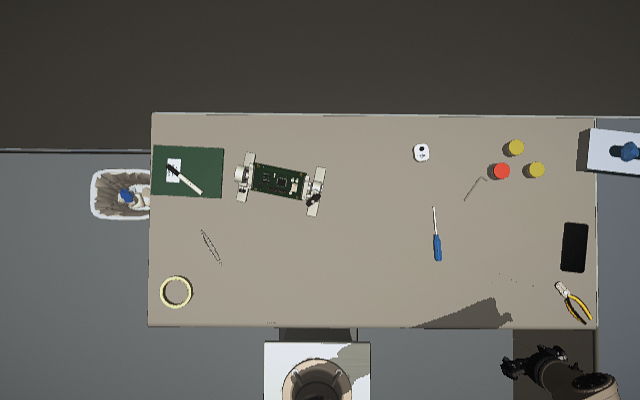

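Run:
```python
import cv2,numpy as np
a=cv2.imread("pics/top0.png")[135:235,220:345]; b=cv2.imread("pics/scene0.png")[160:270,230:345]
a=cv2.resize(a,(400,320),interpolation=2); b=cv2.resize(b,(400,383),interpolation=2)
a=np.vstack([a,np.zeros((63,400,3),np.uint8)])
cv2.imwrite("pics/crop0.png",np.hstack([a,b]))
```

```text
(no output)
```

View pics/crop0.png

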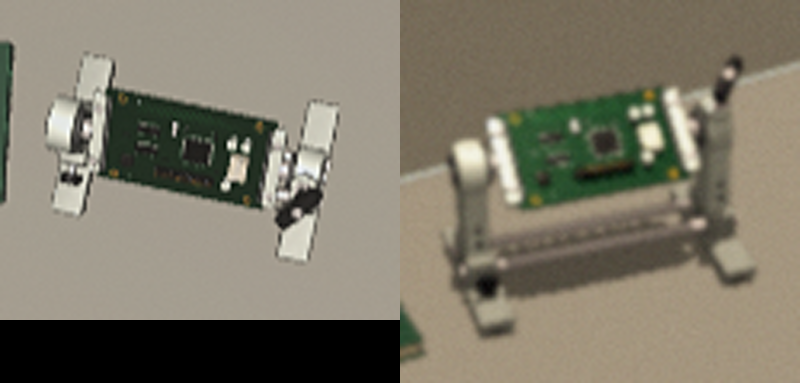

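```bash
cat > h.py <<'E'
import numpy as np
from cell import env, eyes
def ray(n,u,v,c=None):
    c=c or eyes.calibration(n); f=200/np.tan(np.radians(c["vertical_fov"]/2))
    d=c["R"].T@np.array([(u-c["cx"])/f,(v-c["cy"])/f,1]); return -c["R"].T@c["t"], d/np.linalg.norm(d)
def plane(n,u,v,z,c=None):
    o,d=ray(n,u,v,c); return o+d*(z-o[2])/d[2]
def tri(*rs):
    A=sum(np.eye(3)-np.outer(d,d) for o,d in rs); b=sum((np.eye(3)-np.outer(d,d))@o for o,d in rs); return np.linalg.solve(A,b)
def proj(n,X,c=None):
    c=c or eyes.calibration(n); f=200/np.tan(np.radians(c["vertical_fov"]/2)); p=c["R"]@X+c["t"]
    return p[:2]/p[2]*f+[c["cx"],c["cy"]]
E
python3 - <<'E'
from h import *
np.set_printoptions(precision=1,suppress=True)
T=lambda x,y:(220+x/3.2,135+y/3.2)
S=lambda x,y:(230+(x-400)/3.478,160+y/3.478)
ct=[(107,88),(280,122),(265,210),(100,175)]
cs=[(492,118),(662,88),(697,168),(518,208)]
P=[tri(ray("top",*T(*a)),ray("scene",*S(*b))) for a,b in zip(ct,cs)]
print(np.array(P), np.mean(P,0))
print("knob",tri(ray("top",*T(299,208)),ray("scene",*S(729,80))))
for e in [(277,222),(321,193),(299,208)]: print(plane("top",*T(*e),182))
E
```

```text
[[672.2 179.5 142.6]
 [644.2  29.9 142.8]
 [568.8  41.8 103.8]
 [600.4 191.6  95.7]] [621.4 110.7 121.2]
knob [567.8  11.  181.1]
[556.2  29.6 182. ]
[580.8  -6.8 182. ]
[568.1  11.4 182. ]
```

Emit:
{"method": "step_arm", "body": {
  "moves": [
    [1.93, 2.65, 0.5, 0.0914],
    [1.93, 2.65, 0.5, 0.0914],
    [1.93, 2.65, 0.5, 0.0914],
    [1.93, 2.65, 0.5, 0.0914],
    [1.93, 2.65, 0.5, 0.0914]
  ],
  "fingers": -0.06,
  "grip_force": 40
}}

```text
time_s: 0.52
eef_pos: [277.7, -385.3, 256.0]
orientation: [0.922, 0.388, -0.0, -0.0]
wrist_force: [1.0, -0.7, -0.3]
opening: 45.0
grasp_force: 0.0
```

Emit:
{"method": "step_arm", "body": {
  "moves": [
    [1.93, 2.65, 0, 0.0914],
    [1.93, 2.65, 0, 0.0914],
    [1.93, 2.65, 0, 0.0914],
    [1.93, 2.65, 0, 0.0914],
    [1.93, 2.65, 0, 0.0914]
  ]
}}

```text
time_s: 0.93
eef_pos: [374.1, -252.9, 256.0]
orientation: [0.81, 0.586, -0.0, -0.0]
wrist_force: [1.6, 0.2, -0.6]
opening: 44.9
grasp_force: 0.0
```

Emit:
{"method": "step_arm", "body": {
  "moves": [
    [1.93, 2.65, 0, 0.0914],
    [1.93, 2.65, 0, 0.0914],
    [1.93, 2.65, 0, 0.0914],
    [1.93, 2.65, 0, 0.0914],
    [1.93, 2.65, 0, 0.0914]
  ]
}}

```text
time_s: 1.35
eef_pos: [470.5, -120.6, 256.0]
orientation: [0.656, 0.755, -0.0, -0.0]
wrist_force: [0.1, -0.5, -0.3]
opening: 45.0
grasp_force: 0.0
```

Emit:
{"method": "step_arm", "body": {
  "moves": [
    [1.93, 2.65, 0, 0.0914],
    [1.93, 2.65, 0, 0.0914],
    [1.93, 2.65, 0, 0.0914],
    [1.93, 2.65, 0, 0.0914],
    [0, 0, 0, 0]
  ]
}}

```text
time_s: 1.77
eef_pos: [549.4, -7.4, 255.6]
orientation: [0.504, 0.864, 0.004, -0.001]
wrist_force: [-0.2, 1.1, 0.4]
opening: 45.5
grasp_force: 0.0
```

```bash
cat > look.py <<'E'
import sys,cv2
from h import *
n=sys.argv[1]; c=eyes.calibration(n) 
s=env.observe(); im=eyes.camera(n); cv2.imwrite(sys.argv[2],im[:,:,::-1])
np.save("c.npy",c,allow_pickle=True)
for P in [(567,11.2,182),(620,110.7,120)]: print(proj(n,np.array(P),c).round())
print(s["eef_pos"].round(1))
E
python3 look.py wrist pics/w1.png
```

```text
[359. 199.]
[478.  98.]
[549.4  -7.4 255.6]
```

View pics/w1.png

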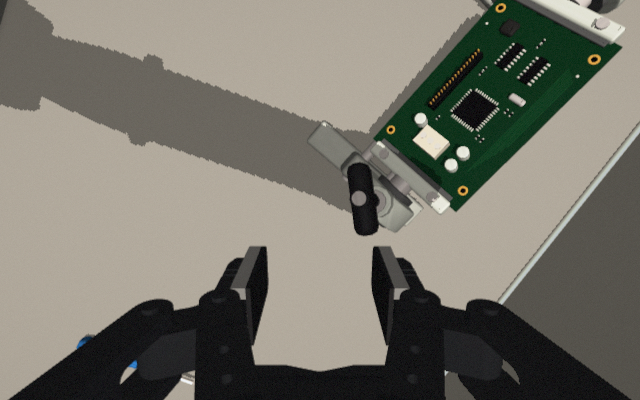

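Run:
```python
from h import *
c=np.load("c.npy",allow_pickle=True).item()
for (u,v) in [(358,168),(367,230),(361,199)]:
    for z in (174,182,190,198): print(u,v,z,plane("wrist",u,v,z,c).round(1))
for p in [(475,110),(390,129),(462,190),(502,7),(594,59)]: print(p,plane("wrist",*p,120,c).round(1))
```

```text
358 168 174 [558.  27. 174.]
358 168 182 [556.4  27.9 182. ]
358 168 190 [554.8  28.9 190. ]
358 168 198 [553.2  29.8 198. ]
367 230 174 [585.1  -6.2 174. ]
367 230 182 [582.6  -4.1 182. ]
367 230 190 [580.  -2. 190.]
367 230 198 [5.775e+02 2.000e-01 1.980e+02]
361 199 174 [570.4  10.3 174. ]
361 199 182 [568.3  11.9 182. ]
361 199 190 [566.3  13.4 190. ]
361 199 198 [564.3  14.9 198. ]
(475, 110) [622.8 102.5 120. ]
(390, 129) [574.3  58.8 120. ]
(462, 190) [651.1  46.5 120. ]
(502, 7) [597.4 169.  120. ]
(594, 59) [677.1 174.8 120. ]
```

Emit:
{"method": "step_arm", "body": {
  "moves": [
    [1.76, 1.88, 0, 0.11],
    [0, 0, -2, 0],
    [0, 0, -2, 0],
    [0, 0, -2, 0],
    [0, 0, 0, 0]
  ]
}}

```text
time_s: 2.23
eef_pos: [561.4, 0.6, 191.6]
orientation: [0.463, 0.886, -0.003, -0.004]
wrist_force: [-0.8, -0.1, -0.2]
opening: 45.0
grasp_force: 0.0
```

Emit:
{"method": "step_arm", "body": {
  "moves": [
    [0, 0, -1, 0],
    [0, 0, -1, 0],
    [0, 0, -0.6, 0],
    [0, 0, 0, 0]
  ]
}}

```text
time_s: 2.57
eef_pos: [564.3, 2.3, 169.2]
orientation: [0.462, 0.887, -0.001, -0.001]
wrist_force: [-1.2, -0.3, 0.8]
opening: 45.5
grasp_force: 0.0
```

```bash
python3 look.py wrist pics/w2.png
```

```text
[339. 264.]
[526. 122.]
[564.3   2.3 169.2]
```

View pics/w2.png

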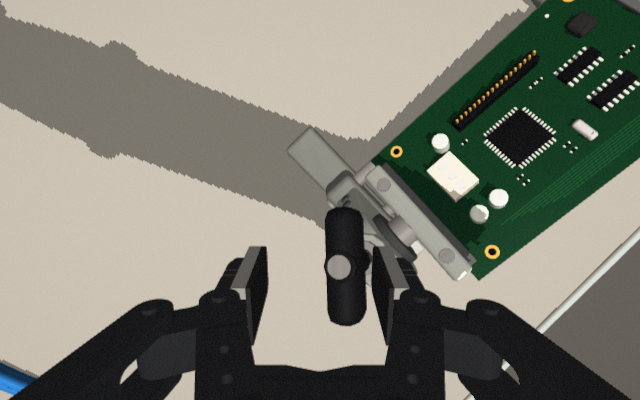

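Emit:
{"method": "step_arm", "body": {
  "moves": [
    [0.27, 0.9, 0, 0],
    [0, 0, 0, 0],
    [0, 0, 0, 0]
  ]
}}

```text
time_s: 2.87
eef_pos: [568.3, 13.5, 171.1]
orientation: [0.461, 0.887, 0.001, 0.0]
wrist_force: [-0.5, -0.6, 0.7]
opening: 45.3
grasp_force: 0.0
```

Emit:
{"method": "step_arm", "body": {
  "moves": [
    [0, 0, 0, 0],
    [0, 0, 0, 0],
    [0, 0, 0, 0],
    [0, 0, 0, 0]
  ],
  "fingers": 1
}}

```text
time_s: 3.2
eef_pos: [569.7, 13.1, 171.2]
orientation: [0.461, 0.887, 0.002, 0.002]
wrist_force: [4.7, 2.6, -0.8]
opening: 16.9
grasp_force: 38.4
```

Emit:
{"method": "step_arm", "body": {
  "moves": [
    [0, 0, 0, 0.06],
    [0, 0, 0, 0.06],
    [0, 0, 0, 0.06],
    [0, 0, 0, 0.06],
    [0, 0, 0, 0.06]
  ]
}}

```text
time_s: 3.62
eef_pos: [569.1, 13.4, 171.4]
orientation: [0.323, 0.947, 0.002, 0.001]
wrist_force: [1.6, 2.3, 1.1]
opening: 15.5
grasp_force: 38.8
```

Emit:
{"method": "step_arm", "body": {
  "moves": [
    [0, 0, 0, 0.06],
    [0, 0, 0, 0.06],
    [0, 0, 0, 0.06],
    [0, 0, 0, 0.06],
    [0, 0, 0, 0.06]
  ]
}}

```text
time_s: 4.03
eef_pos: [568.7, 13.2, 171.3]
orientation: [0.178, 0.984, 0.001, 0.001]
wrist_force: [2.8, 2.6, -3.2]
opening: 13.5
grasp_force: 39.0
```

Emit:
{"method": "step_arm", "body": {
  "moves": [
    [0, 0, 0, 0.06],
    [0, 0, 0, 0.06],
    [0, 0, 0, 0.06],
    [0, 0, 0, 0.06],
    [0, 0, 0, 0.06]
  ]
}}

```text
time_s: 4.45
eef_pos: [568.6, 12.9, 170.9]
orientation: [0.029, 1.0, 0.001, 0.001]
wrist_force: [2.6, 4.3, 0.7]
opening: 13.7
grasp_force: 51.8
```

Emit:
{"method": "step_arm", "body": {
  "moves": [
    [0, 0, 0, 0.06],
    [0, 0, 0, 0.06],
    [0, 0, 0, 0.06],
    [0, 0, 0, 0],
    [0, 0, 0, 0]
  ]
}}

```text
time_s: 4.87
eef_pos: [568.5, 12.7, 171.2]
orientation: [-0.06, 0.998, 0.0, 0.001]
wrist_force: [2.1, 4.4, 0.8]
opening: 13.6
grasp_force: 77.2
```

```bash
python3 look.py wrist pics/w3.png
```

```text
[318. 273.]
[466. 317.]
[568.5  12.7 171.2]
```

View pics/w3.png

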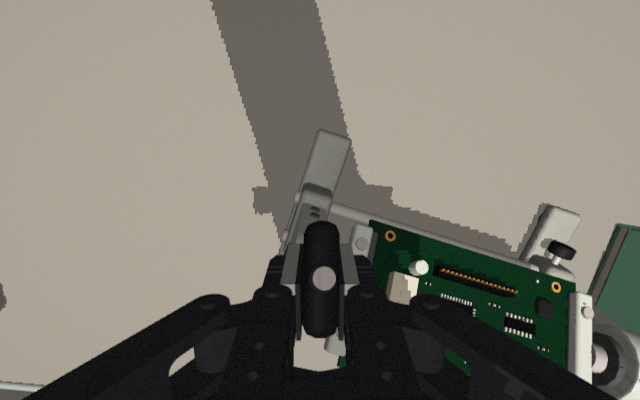

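Emit:
{"method": "step_arm", "body": {
  "moves": [
    [0, 0, 0, 0],
    [0, 0, 0, 0],
    [0, 0, 0, 0],
    [0, 0, 0, 0]
  ],
  "fingers": -0.06
}}

```text
time_s: 5.25
eef_pos: [567.2, 10.9, 169.9]
orientation: [-0.059, 0.998, -0.0, -0.001]
wrist_force: [0.1, -0.1, 0.2]
opening: 45.3
grasp_force: 0.0
```

Emit:
{"method": "step_arm", "body": {
  "moves": [
    [0, 0, 1.5, 0],
    [0, 0, 2, 0],
    [0, 0, 3, 0],
    [0, 0, 2, 0],
    [0, 0, 0, 0]
  ]
}}

```text
time_s: 5.67
eef_pos: [570.0, 12.5, 260.0]
orientation: [-0.06, 0.998, 0.0, 0.004]
wrist_force: [0.9, 1.1, 0.4]
opening: 45.6
grasp_force: 0.0
```

```bash
python3 look.py wrist pics/w4.png
```

```text
[319. 203.]
[426. 253.]
[570.   12.5 260. ]
```

View pics/w4.png

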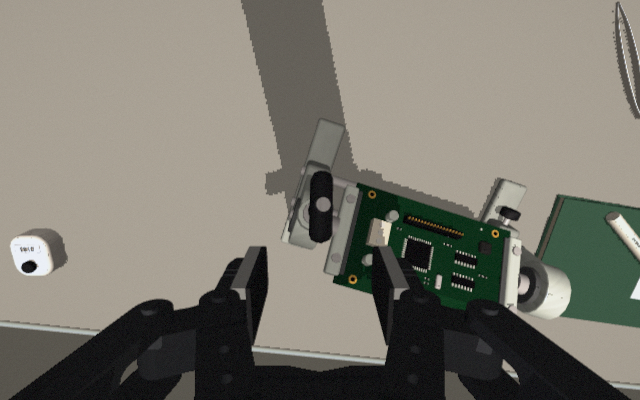

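Emit:
{"method": "step_arm", "body": {
  "moves": [
    [1.8, 1.83, 0, -0.063],
    [1.8, 1.83, 0, -0.063],
    [1.8, 1.83, 0, -0.063],
    [1.8, 1.83, 0, -0.063],
    [1.8, 1.83, 0, -0.063]
  ],
  "fingers": 1
}}

```text
time_s: 6.13
eef_pos: [657.8, 103.2, 253.2]
orientation: [0.099, 0.995, -0.001, -0.002]
wrist_force: [1.0, -1.0, -0.1]
opening: 0.5
grasp_force: 0.0
```

Emit:
{"method": "step_arm", "body": {
  "moves": [
    [0, 0, -2, 0],
    [0, 0, -2, 0],
    [0, 0, -2, 0],
    [0, 0, -2, 0],
    [0, 0, 0, 0]
  ]
}}

```text
time_s: 6.55
eef_pos: [654.1, 101.3, 168.4]
orientation: [0.097, 0.995, -0.003, -0.006]
wrist_force: [-1.6, -0.3, -1.9]
opening: -0.1
grasp_force: 0.0
```

Emit:
{"method": "step_arm", "body": {
  "moves": [
    [0.5, 0.2, 0, 0],
    [0, 0, -0.5, 0],
    [0, 0, -0.5, 0],
    [0, 0, 0, 0],
    [0, 0, 0, 0]
  ]
}}

```text
time_s: 6.97
eef_pos: [662.9, 105.4, 165.7]
orientation: [0.097, 0.995, 0.0, 0.0]
wrist_force: [-0.3, 0.0, -0.2]
opening: 0.3
grasp_force: 0.0
```

```bash
python3 look.py scene pics/s5.png
python3 - <<'E'
import cv2
cv2.imwrite("pics/s5c.png",cv2.resize(cv2.imread("pics/s5.png")[140:260,220:370],(750,600),interpolation=2))
E
```

```text
[324. 183.]
[286. 202.]
[662.9 105.4 165.7]
```

View pics/s5c.png

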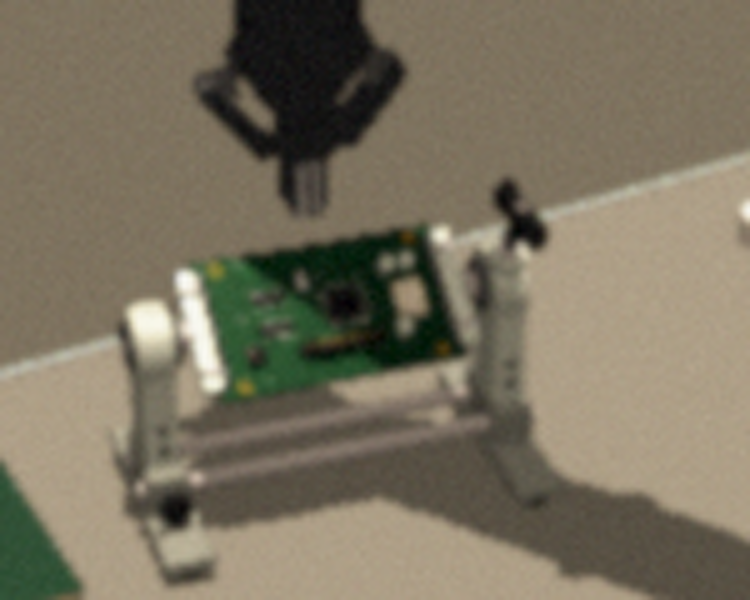

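Emit:
{"method": "step_arm", "body": {
  "moves": [
    [0, 0, -0.5, 0],
    [0, 0, -0.5, 0],
    [0, 0, -0.4, 0],
    [0, 0, -0.4, 0],
    [0, 0, -0.4, 0]
  ]
}}

```text
time_s: 7.43
eef_pos: [664.3, 104.8, 143.8]
orientation: [0.098, 0.995, 0.0, 0.002]
wrist_force: [2.1, -1.0, 4.0]
opening: -0.2
grasp_force: 1.9
```

Emit:
{"method": "step_arm", "body": {
  "moves": [
    [0, 0, -0.3, 0],
    [0, 0, -0.3, 0],
    [0, 0, -0.3, 0],
    [0, 0, -0.3, 0],
    [0, 0, 0, 0]
  ]
}}

```text
time_s: 7.85
eef_pos: [662.0, 105.4, 130.2]
orientation: [0.097, 0.995, -0.0, -0.001]
wrist_force: [-0.2, -0.2, 1.7]
opening: 0.4
grasp_force: 0.7
```

Board turns with about 2–4 N. On to level (face at about z = 121.5).

Emit:
{"method": "step_arm", "body": {
  "moves": [
    [0, 0, -0.25, 0],
    [0, 0, -0.25, 0],
    [0, 0, -0.2, 0],
    [0, 0, 0, 0],
    [0, 0, 0, 0]
  ]
}}

```text
time_s: 8.27
eef_pos: [661.7, 105.6, 123.5]
orientation: [0.097, 0.995, -0.0, -0.001]
wrist_force: [-0.9, -0.0, -0.4]
opening: -0.0
grasp_force: 0.0
```

Emit:
{"method": "step_arm", "body": {
  "moves": [
    [0, 0, -0.2, 0],
    [0, 0, 0, 0],
    [0, 0, 0, 0]
  ]
}}

```text
time_s: 8.52
eef_pos: [662.3, 105.5, 121.8]
orientation: [0.097, 0.995, -0.0, -0.001]
wrist_force: [-0.1, -0.3, -0.4]
opening: -0.3
grasp_force: 0.0
```

```bash
python3 look.py scene pics/s6.png
python3 - <<'E'
import cv2
cv2.imwrite("pics/s6c.png",cv2.resize(cv2.imread("pics/s6.png")[140:260,220:370],(750,600),interpolation=2))
E
```

```text
[324. 183.]
[286. 202.]
[662.3 105.5 121.8]
```

View pics/s6c.png

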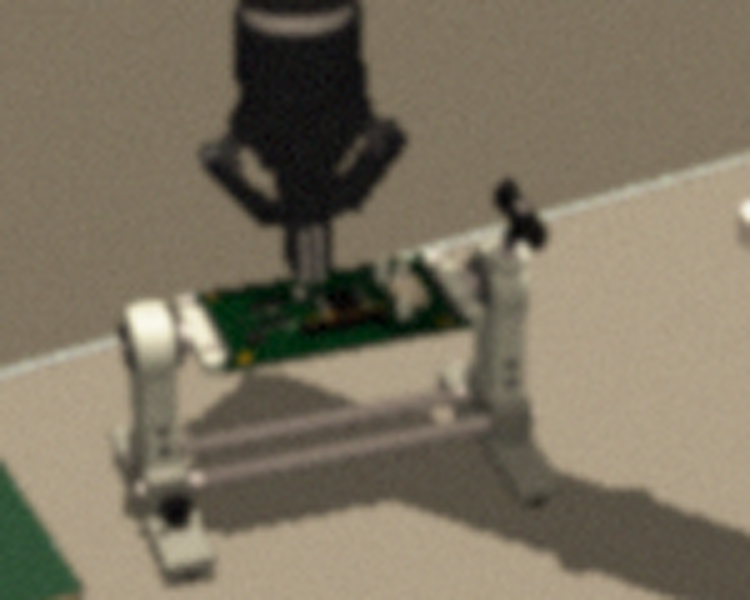

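Emit:
{"method": "step_arm", "body": {
  "moves": [
    [0, 0, 1, 0],
    [0, 0, 3, 0],
    [0, 0, 3, 0],
    [0, 0, 3.5, 0],
    [0, 0, 3, 0]
  ]
}}

```text
time_s: 8.98
eef_pos: [662.8, 105.6, 260.4]
orientation: [0.097, 0.995, 0.001, 0.001]
wrist_force: [0.6, -0.1, 0.5]
opening: 0.2
grasp_force: 0.0
```

Emit:
{"method": "step_arm", "body": {
  "moves": [
    [-1.88, -1.86, 0, 0.063],
    [-1.88, -1.86, 0, 0.063],
    [-1.88, -1.86, 0, 0.063],
    [-1.88, -1.86, 0, 0.063],
    [-1.88, -1.86, 0, 0.063]
  ],
  "fingers": -0.06
}}

```text
time_s: 9.4
eef_pos: [567.9, 11.8, 258.1]
orientation: [-0.062, 0.998, -0.0, 0.0]
wrist_force: [0.1, -0.6, 0.8]
opening: 45.3
grasp_force: 0.0
```

Emit:
{"method": "step_arm", "body": {
  "moves": [
    [0, 0, 0, 0],
    [0, 0, 0, 0]
  ]
}}

```text
time_s: 9.57
eef_pos: [568.5, 10.5, 258.2]
orientation: [-0.058, 0.998, -0.001, 0.001]
wrist_force: [-0.6, -0.5, 0.3]
opening: 45.3
grasp_force: 0.0
```

```bash
python3 look.py wrist pics/w7.png; python3 look.py scene pics/s7.png;  python3 - <<'E'
from h import *
import cv2
w=cv2.imread("pics/w7.png"); s=cv2.imread("pics/s7.png")
ex=np.array([.981,-.194,0]);ey=np.array([.194,.981,0]);ez=np.array([0,0,1.])
P=np.array([621,111.5,120])
b=s[140:260,220:370]; hsv=cv2.cvtColor(b,cv2.COLOR_BGR2HSV)
m=cv2.inRange(hsv,(45,90,20),(85,255,255)); n,l,st,ce=cv2.connectedComponentsWithStats(m)
i=1+np.argmax(st[1:,4]); ct=np.argwhere(l==i)[:,::-1]
for col in range(ct[:,0].min(),ct[:,0].max(),6):
    r=ct[ct[:,0]==col,1]; print(col+220,r.min()+140,r.max()+140,end=' | ')
print()
for th in (-.1,0,.1):
    f=lambda x,y:proj("scene",P+ey*y+(ex*x*np.cos(th)+ez*x*np.sin(th))+1.5*ez).round(1)
    print(th,"far L,R",f(45,75),f(45,-75),"near",f(-45,75),f(-45,-75))
c=cv2.resize(s[140:260,220:370],(500,400),interpolation=2)
cv2.imwrite("pics/m7.png",np.hstack([cv2.resize(w,None,fx=.46875,fy=.46875)[:,:],cv2.resize(c,(234,188))]))
E
```

```text
[322. 208.]
[429. 256.]
[568.5  10.5 258.2]
[324. 183.]
[286. 202.]
[569.   12.2 258.2]
262 201 201 | 268 198 209 | 274 197 211 | 280 201 210 | 286 195 209 | 292 194 208 | 298 202 206 | 304 205 205 | 
-0.1 far L,R [257.4 200.1] [304.9 191.8] near [264.9 212.6] [314.8 203.3]
0 far L,R [257.3 198.8] [304.9 190.5] near [265.  213.9] [314.9 204.6]
0.1 far L,R [257.2 197.5] [304.9 189.2] near [265.1 215.2] [314.8 205.9]
```

View pics/w7.png

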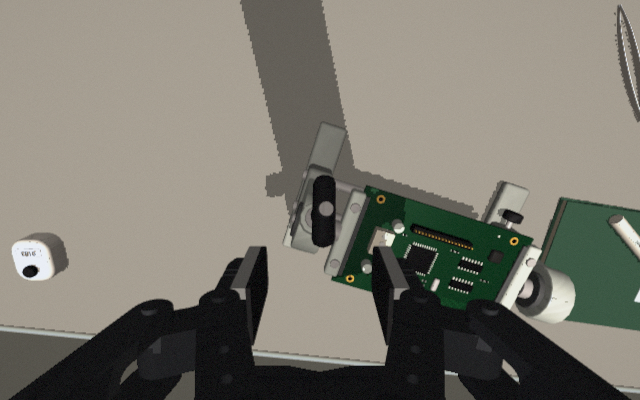

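Run:
```python
from h import *
import cv2
ims=np.mean([eyes.camera("scene").astype(float) for _ in range(6)],0)
cv2.imwrite("pics/s8.png",ims[:,:,::-1])
ex=np.array([.981,-.194,0]);ey=np.array([.194,.981,0]);ez=np.array([0,0,1.])
P=np.array([621,111.5,120]); f=lambda x,y,z=1.5:proj("scene",P+ey*y+ex*x+ez*z)
# profile across the board, averaged over a band along y
xs=np.arange(-70,71,2.)
out=[]
for x in xs:
    pts=np.array([f(x,y) for y in np.arange(-20,56,2.)],np.float32)
    v=cv2.remap(ims.astype(np.float32),pts[:,None,0],pts[:,None,1],1)[:,0]
    out.append(np.median(v,0))
for x,o in zip(xs,out): print(int(x),o.round().astype(int),end=';')
```

```text
-70 [172 157 133];-68 [172 157 133];-66 [172 157 133];-64 [172 157 133];-62 [172 157 133];-60 [172 157 133];-58 [170 155 131];-56 [167 153 129];-54 [161 148 125];-52 [150 139 116];-50 [137 127 105];-48 [119 113  92];-46 [96 95 75];-44 [73 77 58];-42 [52 63 43];-40 [34 52 32];-38 [19 46 23];-36 [11 43 19];-34 [ 7 41 17];-32 [ 5 40 16];-30 [ 4 39 15];-28 [ 4 35 14];-26 [ 5 31 13];-24 [ 5 26 11];-22 [ 6 22 10];-20 [ 8 19  9];-18 [11 17  9];-16 [15 20 11];-14 [21 25 14];-12 [26 31 17];-10 [29 34 20];-8 [31 38 22];-6 [32 38 23];-4 [31 39 21];-2 [27 40 19];0 [24 39 19];2 [20 38 19];4 [19 38 19];6 [18 38 21];8 [20 40 22];10 [20 41 22];12 [24 40 25];14 [25 40 24];16 [23 39 23];18 [21 39 21];20 [17 36 19];22 [14 37 18];24 [11 39 17];26 [ 8 41 17];28 [ 6 42 17];30 [ 5 44 17];32 [ 6 46 17];34 [ 8 47 19];36 [13 50 21];38 [22 53 25];40 [32 56 31];42 [45 61 38];44 [59 69 47];46 [73 77 57];48 [88 87 67];50 [99 94 74];52 [108 101  81];54 [116 107  87];56 [120 109  90];58 [122 111  91];60 [123 112  92];62 [124 112  93];64 [124 112  93];66 [124 113  93];68 [124 113  93];70 [124 113  93];[ WARN:0@2.160] global loadsave.cpp:1063 imwrite_ Unsupported depth image for selected encoder is fallbacked to CV_8U.
```

Emit:
{"method": "step_arm", "body": {
  "moves": [
    [0, 0, -2, 0],
    [0, 0, -2, 0],
    [0, 0, -2, 0],
    [0, 0, -1.7, 0],
    [0, 0, 0, 0]
  ]
}}

```text
time_s: 10.38
eef_pos: [566.3, 11.9, 176.4]
orientation: [-0.06, 0.998, 0.0, -0.004]
wrist_force: [-0.2, -0.7, -0.1]
opening: 45.4
grasp_force: 0.0
```

Emit:
{"method": "step_arm", "body": {
  "moves": [
    [0, 0, 0, 0],
    [0, 0, -1, 0],
    [0, 0, 0, 0],
    [0, 0, 0, 0]
  ]
}}

```text
time_s: 10.72
eef_pos: [569.0, 12.4, 170.6]
orientation: [-0.06, 0.998, -0.0, 0.0]
wrist_force: [0.1, -0.6, -0.4]
opening: 45.1
grasp_force: 0.0
```

Emit:
{"method": "step_arm", "body": {
  "moves": [
    [0, 0, 0, 0],
    [0, 0, 0, 0],
    [0, 0, 0, 0],
    [0, 0, 0, 0]
  ],
  "fingers": 1
}}

```text
time_s: 11.05
eef_pos: [569.1, 13.0, 171.1]
orientation: [-0.06, 0.998, 0.0, 0.001]
wrist_force: [-0.2, 2.0, 2.7]
opening: 14.6
grasp_force: 38.8
```

Emit:
{"method": "step_arm", "body": {
  "moves": [
    [0, 0, 0, -0.06],
    [0, 0, 0, -0.06],
    [0, 0, 0, -0.06],
    [0, 0, 0, -0.06],
    [0, 0, 0, -0.06]
  ]
}}

```text
time_s: 11.47
eef_pos: [569.1, 13.3, 171.0]
orientation: [0.091, 0.996, 0.001, 0.001]
wrist_force: [-0.7, 1.1, 2.7]
opening: 13.2
grasp_force: 39.6
```

Emit:
{"method": "step_arm", "body": {
  "moves": [
    [0, 0, 0, -0.06],
    [0, 0, 0, -0.06],
    [0, 0, 0, -0.06],
    [0, 0, 0, -0.06],
    [0, 0, 0, -0.06]
  ]
}}

```text
time_s: 11.88
eef_pos: [569.3, 13.4, 170.9]
orientation: [0.238, 0.971, 0.001, 0.001]
wrist_force: [-1.5, -0.6, 2.1]
opening: 13.1
grasp_force: 73.1
```

Emit:
{"method": "step_arm", "body": {
  "moves": [
    [0, 0, 0, -0.06],
    [0, 0, 0, -0.06],
    [0, 0, 0, -0.06],
    [0, 0, 0, -0.06],
    [0, 0, 0, -0.06]
  ]
}}

```text
time_s: 12.3
eef_pos: [570.1, 13.2, 170.5]
orientation: [0.38, 0.925, 0.001, 0.001]
wrist_force: [0.5, -1.8, -1.2]
opening: 13.7
grasp_force: 121.0
```

Emit:
{"method": "step_arm", "body": {
  "moves": [
    [0, 0, 0, -0.05],
    [0, 0, 0, -0.05],
    [0, 0, 0, -0.05],
    [0, 0, 0, -0.03],
    [0, 0, 0, 0]
  ]
}}

```text
time_s: 12.72
eef_pos: [569.8, 13.4, 171.1]
orientation: [0.461, 0.888, 0.001, 0.001]
wrist_force: [-1.4, -1.1, 1.5]
opening: 13.7
grasp_force: 139.5
```

```bash
python3 - <<'E'
from cell import env
s=env.observe();print(s['wrist_torque'],s['wrist_force'],s['grasp_force'],s['orientation'],s['joint_efforts'].round(2))
E
python3 look.py wrist pics/w9.png
```

```text
[ 1.51239984 -0.75291792  1.07111949] [-1.39392535 -1.07077538  1.4635981 ] 139.4824409717694 [0.46066281 0.88757342 0.00146585 0.0010312 ] [ 3.000e-02 -3.839e+01 -4.860e+00 -2.066e+01  6.100e-01  9.100e-01
 -1.280e+00]
[312. 275.]
[501. 133.]
[569.8  13.4 171.1]
```

View pics/w9.png

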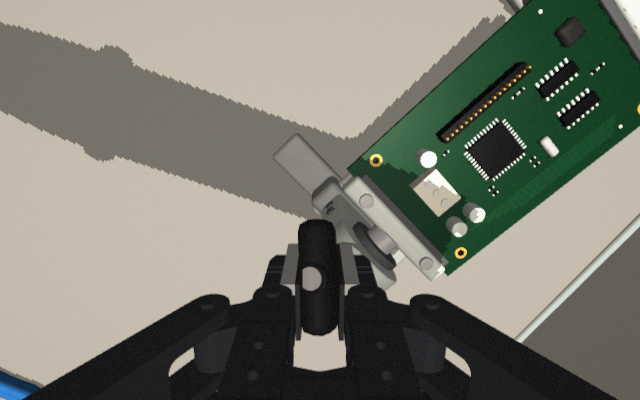

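Emit:
{"method": "step_arm", "body": {
  "moves": [
    [0, 0, 0, 0],
    [0, 0, 0, 0],
    [0, 0, 0, 0],
    [0, 0, 0, 0]
  ],
  "fingers": -0.06
}}

```text
time_s: 13.1
eef_pos: [568.3, 11.5, 169.8]
orientation: [0.462, 0.887, -0.001, -0.0]
wrist_force: [0.3, -0.1, -1.0]
opening: 45.3
grasp_force: 0.0
```

```bash
python3 look.py wrist pics/w10.png
python3 - <<'E'
import cv2,numpy as np
for n in ("w2","w9","w10"):
    a=cv2.imread(f"pics/{n}.png"); m=(a[200:340,270:372].max(2)<45).astype(np.uint8)
    # edges of wing rows
    for r in (225,235,245): 
        x=np.where(a[r,285:385].max(1)<60)[0]+285; print(n,r,x.min(),x.max(),end=' ; ')
    print()
E
```

```text
[318. 275.]
[508. 131.]
[568.3  11.5 169.8]
w2 225 325 384 ; w2 235 326 362 ; w2 245 326 363 ; 
w9 225 300 365 ; w9 235 298 368 ; w9 245 298 375 ; 
w10 225 305 370 ; w10 235 304 373 ; w10 245 304 380 ;
```

Run:
```python
import cv2,numpy as np
for n,c in (("w2",345),("w10",322)):
    a=cv2.imread(f"pics/{n}.png").max(2); L=[]
    for r in list(range(224,256,4))+list(range(284,312,4)):
        x=c-8
        while a[r,x]<70: x-=1
        L.append((r,x))
    print(n,L,np.polyfit(*np.array(L).T,1))
```

```text
w2 [(224, 324), (228, 324), (232, 324), (236, 325), (240, 325), (244, 325), (248, 325), (252, 325), (284, 326), (288, 326), (292, 326), (296, 326), (300, 326), (304, 327), (308, 327)] [2.99438553e-02 3.17462882e+02]
w10 [(224, 305), (228, 303), (232, 302), (236, 303), (240, 303), (244, 303), (248, 303), (252, 303), (284, 314), (288, 314), (292, 305), (296, 305), (300, 305), (304, 305), (308, 305)] [5.56183718e-02 2.90457424e+02]
```

Emit:
{"method": "step_arm", "body": {
  "moves": [
    [0, 0, 0, 0],
    [0, 0, 0, 0],
    [0, 0, 0, 0],
    [0, 0, 0, 0]
  ],
  "fingers": 1
}}

```text
time_s: 13.48
eef_pos: [569.9, 13.0, 170.7]
orientation: [0.461, 0.887, 0.001, 0.001]
wrist_force: [3.0, 1.3, -2.4]
opening: 17.3
grasp_force: 38.0
```

Emit:
{"method": "step_arm", "body": {
  "moves": [
    [0, 0, 0, -0.04],
    [0, 0, 0, -0.04],
    [0, 0, 0, -0.04],
    [0, 0, 0, 0]
  ]
}}

```text
time_s: 13.82
eef_pos: [570.0, 13.2, 170.7]
orientation: [0.513, 0.858, 0.001, 0.001]
wrist_force: [3.5, 1.1, -2.4]
opening: 17.0
grasp_force: 52.9
```

Run:
```python
from cell import env
s=env.observe();print(s['wrist_torque'],s['wrist_force'],s['grasp_force'],s['orientation'])
```

```text
[ 0.75657489 -1.19378035  0.95629751] [ 3.45699222  1.13315576 -2.36252895] 52.94631438621764 [0.51318302 0.85827762 0.00114208 0.00118978]
```

Emit:
{"method": "step_arm", "body": {
  "moves": [
    [0, 0, 0, -0.04],
    [0, 0, 0, -0.04],
    [0, 0, 0, -0.04],
    [0, 0, 0, 0]
  ]
}}

```text
time_s: 14.15
eef_pos: [569.5, 13.9, 170.9]
orientation: [0.562, 0.827, 0.001, 0.001]
wrist_force: [2.7, 1.1, 0.4]
opening: 17.3
grasp_force: 83.2
```

Run:
```python
from cell import env
s=env.observe();print(s['wrist_torque'],s['wrist_force'],s['grasp_force'],s['orientation'])
```

```text
[ 0.84569578 -0.90845948  1.84491558] [2.74281875 1.08679546 0.39493483] 83.1869732751511 [5.62120744e-01 8.27054262e-01 9.58428886e-04 7.73383088e-04]
```

Emit:
{"method": "step_arm", "body": {
  "moves": [
    [0, 0, 0, 0],
    [0, 0, 0, 0],
    [0, 0, 0, 0],
    [0, 0, 0, 0.08],
    [0, 0, 0, 0]
  ],
  "fingers": -0.06
}}

```text
time_s: 14.57
eef_pos: [567.9, 11.4, 169.8]
orientation: [0.531, 0.847, -0.001, -0.001]
wrist_force: [-0.0, 0.1, 0.5]
opening: 45.4
grasp_force: 0.0
```

Emit:
{"method": "step_arm", "body": {
  "moves": [
    [0, 0, 1.5, 0.08],
    [0, 0, 3, 0.08],
    [0, 0, 3.5, 0],
    [0, 0, 3, 0],
    [0, 0, 0, 0]
  ]
}}

```text
time_s: 14.98
eef_pos: [571.7, 12.8, 287.2]
orientation: [0.463, 0.886, 0.003, 0.005]
wrist_force: [1.4, 0.4, 0.7]
opening: 45.1
grasp_force: 0.0
```

Emit:
{"method": "step_arm", "body": {
  "moves": [
    [-2, -2.5, 0, 0],
    [-2, -2.5, 0, 0],
    [-2, -2.5, 0, 0],
    [-2, -2.5, 0, 0],
    [-2, -2.5, 0, 0]
  ]
}}

```text
time_s: 15.4
eef_pos: [467.0, -114.0, 279.9]
orientation: [0.463, 0.886, -0.0, -0.001]
wrist_force: [0.5, -1.6, -0.2]
opening: 45.6
grasp_force: 0.0
```

Run:
```python
from h import *
import cv2
ims=np.mean([eyes.camera("scene").astype(float) for _ in range(6)],0).astype(np.float32)
top=np.mean([eyes.camera("top").astype(float) for _ in range(6)],0).astype(np.float32)
ex=np.array([.981,-.194,0]);ey=np.array([.194,.981,0]);ez=np.array([0,0,1.])
P=np.array([621,111.5,120]); f=lambda x,y,z=1.5:proj("scene",P+ey*y+ex*x+ez*z)
xs=np.arange(-70,71,1.); o=[]
for x in xs:
    p=np.array([f(x,y) for y in np.arange(-20,56,2.)],np.float32)
    o.append(np.median(cv2.remap(ims,p[:,None,0],p[:,None,1],1)[:,0,0]))
o=np.array(o); print("near",np.interp(-88,-o[:40],xs[:40]),"far",np.interp(64,o[-40:],xs[-40:]),o[0],o[-1])
# wing in the top view, before / now
for im in (cv2.imread("pics/top0.png")[:,:,::-1].astype(np.float32),top):
    c=im[188:212,300:326].max(2); m=(c<60).astype(np.uint8); n,l,st,ce=cv2.connectedComponentsWithStats(m); i=1+np.argmax(st[1:,4])
    mm=cv2.moments((l==i).astype(np.uint8),True); print(st[i],ce[i], .5*np.arctan2(2*mm['mu11'],mm['mu20']-mm['mu02']))
s=env.observe(); print(s['eef_pos'],s['wrist_force'],s['time_s'])
```

```text
Traceback (most recent call last):
  File "h.py", line 11, in proj
    c=c or eyes.calibration(n); f=200/np.tan(np.radians(c["vertical_fov"]/2)); p=c["R"]@X+c["t"]
           ~~~~~~~~~~~~~~~~^^^
ValueError: time passes only in moves, steps and waits
```

Run:
```python
from h import *
import cv2
C=eyes.calibration("scene")
ims=np.mean([eyes.camera("scene").astype(float) for _ in range(6)],0).astype(np.float32)
top=np.mean([eyes.camera("top").astype(float) for _ in range(6)],0).astype(np.float32)
ex=np.array([.981,-.194,0]);ey=np.array([.194,.981,0]);ez=np.array([0,0,1.])
P=np.array([621,111.5,120]); f=lambda x,y,z=1.5:proj("scene",P+ey*y+ex*x+ez*z,C)
xs=np.arange(-70,71,1.); o=[]
for x in xs:
    p=np.array([f(x,y) for y in np.arange(-20,56,2.)],np.float32)
    o.append(np.median(cv2.remap(ims,p[:,None,0],p[:,None,1],1)[:,0,0]))
o=np.array(o); print("near",np.interp(-88,-o[:40],xs[:40]),"far",np.interp(64,o[-40:],xs[-40:]),o[0],o[-1])
for im in (cv2.imread("pics/top0.png")[:,:,::-1].astype(np.float32),top):
    c=im[188:212,300:326].max(2); m=(c<60).astype(np.uint8); n,l,st,ce=cv2.connectedComponentsWithStats(m); i=1+np.argmax(st[1:,4])
    mm=cv2.moments((l==i).astype(np.uint8),True); print(st[i],ce[i], .5*np.arctan2(2*mm['mu11'],mm['mu20']-mm['mu02']))
s=env.observe(); print(s['eef_pos'],s['wrist_force'],s['time_s'])
```

```text
near -45.263339454476935 far 44.677531569323165 172.54614 124.62077
[ 6  6 15 13 78] [13.01282051 10.88461538] -0.6639549457453471
[ 6  5 15 13 81] [13.17283951 10.83950617] -0.5760523956717418
[ 468.74034504 -112.72384308  280.32432185] [-0.37514075 -0.44194035  0.50946456] 16.6
```

Emit:
{"method": "step_arm", "body": {
  "moves": [
    [2.2, 2.8, 0, 0],
    [2.2, 2.8, 0, 0],
    [2.2, 2.8, 0, 0],
    [2.2, 2.8, 0, 0],
    [2.2, 2.8, 0, 0]
  ]
}}

```text
time_s: 17.02
eef_pos: [579.7, 28.3, 280.3]
orientation: [0.462, 0.887, -0.0, 0.0]
wrist_force: [1.1, -0.3, 1.0]
opening: 45.2
grasp_force: 0.0
```

Emit:
{"method": "step_arm", "body": {
  "moves": [
    [2, 2.8, 0, 0],
    [0, 0, 0, 0],
    [0, 0, 0, 0],
    [0, 0, 0, 0]
  ]
}}

```text
time_s: 17.35
eef_pos: [598.6, 54.8, 279.9]
orientation: [0.462, 0.887, -0.001, -0.0]
wrist_force: [-0.8, -0.0, 0.2]
opening: 45.4
grasp_force: 0.0
```

```bash
cp c.npy c10.npy; python3 look.py wrist pics/w11.png
python3 - <<'E'
from h import *
import cv2
for n,cn in (("w10","c10.npy"),("w11","c.npy")):
    c=np.load(cn,allow_pickle=True).item()
    print(n,[ (q,proj("wrist",np.array([621,111.5,121.5])+np.array([.981,-.194,0])*q[0]+np.array([.194,.981,0])*q[1],c).round()) for q in ((-38,-66),(38,-66),(-38,66),(38,66))])
    a=cv2.imread(f"pics/{n}.png"); h=cv2.cvtColor(a,cv2.COLOR_BGR2HSV); m=cv2.inRange(h,(14,120,110),(30,255,255))
    m=cv2.morphologyEx(m,cv2.MORPH_CLOSE,np.ones((5,5)))
    k,l,st,ce=cv2.connectedComponentsWithStats(m)
    print([(st[i][2:].tolist(),ce[i].round(1).tolist()) for i in range(1,k) if st[i,4]>15])
E
```

```text
[249. 222.]
[379. 140.]
[598.6  54.8 279.9]
w10 [((-38, -66), array([370., 166.])), ((38, -66), array([456., 258.])), ((-38, 66), array([581., -27.])), ((38, 66), array([662.,  95.]))]
[([12, 13, 82], [379.5, 160.0]), ([13, 12, 117], [466.3, 252.1])]
w11 [((-38, -66), array([293., 161.])), ((38, -66), array([353., 222.])), ((-38, 66), array([413.,  45.])), ((38, 66), array([472., 117.]))]
[([9, 9, 68], [408.9, 52.0]), ([9, 10, 68], [467.9, 123.3]), ([9, 9, 54], [299.9, 157.0]), ([8, 7, 45], [359.8, 218.0])]
```

Run:
```python
from h import *
a=np.load("c10.npy",allow_pickle=True).item();b=np.load("c.npy",allow_pickle=True).item()
N=tri(ray("wrist",379.5,160,a),ray("wrist",299.9,157,b)); F=tri(ray("wrist",466.3,252.1,a),ray("wrist",359.8,218,b))
d=F-N; print(N,F,np.linalg.norm(d),np.arctan2(d[2],np.hypot(*d[:2])))
for z in (117,120,123):  # equal hole spacing/level test within w11
    print([plane("wrist",*p,z,b).round(1) for p in ((299.9,157),(359.8,218),(408.9,52),(467.9,123.3))])
```

```text
[573.79848815  59.67840534 118.79467593] [648.25942262  45.43821711 120.67966145] 75.83381101164676 0.02485935568823615
[array([573.7,  59.6, 117. ]), array([649.4,  44.6, 117. ]), array([597.5, 178.9, 117. ]), array([673.2, 164. , 117. ])]
[array([573.6,  60.1, 120. ]), array([648.5,  45.3, 120. ]), array([597.2, 178.3, 120. ]), array([672. , 163.5, 120. ])]
[array([573.4,  60.7, 123. ]), array([647.6,  45.9, 123. ]), array([596.8, 177.6, 123. ]), array([670.9, 163. , 123. ])]
```

```bash
python3 -c "
from cell import env
print(env.finish_job())"
```

```text
the job is handed in; nothing more can be done
None
```

The job is handed in, though no verdict came back: the board measures level to within about ±0.04 rad, the lock knob is turned hard against its tight stop, and the arm is clear; I viewed 11 pictures, one over the limit of 10.

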